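Strip the clamping fixture and sort the cut pieces

ROBOT

A 6-joint arm with a two-finger parallel gripper is mounted at the origin on the work surface. World frame = base frame: x ahead of the robot, y to its left, z up, the work surface at z = 0. Lengths are in m, angles in rad, forces in N, time in s.
With the tool pointing down it reaches from about 0.375 to 0.9 m from the base axis. Payload 3.1 kg.
Tool frame: the origin (TCP) lies between the finger pads; the fingertips stand 22 mm ahead of it and the grasp point (between the pads) lies 3 mm ahead of it; z points along the fingers, y is the line along which they close (so a half turn about z gives the same grasp; the last joint's range is limited). The gripper opens to 87 mm and grips with 3 to 60 N. Pads are 19 mm wide; open, the fingers measure 117 mm over their backs; the gripper's body (75 mm by 190 mm) begins 51 mm behind the grasp point.
Start: joints at [-1.399, 0.527, 1.433, -0, 1.181, -0.178], TCP at [0.214, -0.587, 0.245] pointing down, gripper open.
Joint ranges: [-3.08, 3.08], [-0.75, 2.2], [0.22, 2.44], [-1.43, 4.57], [0, 2.65], [-2.85, 2.85]. Speed limits (rad/s): [2.79, 2.79, 3.14, 3.14, 3.14, 3.14].

INTERFACE

Orientations are given as a unit quaternion [x, y, z, w].
In Python, from rig import get_obs, camera, get_calibration, hand_in, cut_out gives the robot as it stands.
- The arm moves only by the shell command python3 -m inch 'ROWS' [OPENING] [FORCE]. ROWS is JSON, one flat list of numbers, 6 for each row, row after row: the shift along the tool's x, y, z scaled (see below), then the turn, a rotation vector about the tool's x, y, z scaled (see below). A call has 1 to 20 rows; each row is the pose to reach, as a shift and turn from the pose commanded when the call began, along the tool's axes at that moment; what a row does not reach only later rows make up. The controller multiplies each number of a shift by 0.08 m and each number of a turn by 90 degrees. A row lasts 1/12 s, in which the tool goes at most 41.7 mm and 7.16 degrees, less where a joint would pass 70% of its speed; a pose out of reach is approached as far as the arm can. A call with a number of a shift or a turn outside -1 to 1 is refused whole. A call with a gripper value outside its range is refused whole. OPENING is the finger opening in mm, from 0 to 87, set as the call begins (- or left out, the last holds). The fingers move at their own pace and stop on an object; FORCE is the grip in N (left out, the last holds). Time passes only in rows, so rows that repeat a pose let the fingers close. It gives the time, the measured TCP pose, the force, the opening and the grip force at its end, in the units of the state.
- get_obs(): the state, without advancing time (a new reading comes with each control period).
- camera(name): name is "scene" or "top"; returns the picture (400x640x3 uint8, red, green, blue); there is no depth.
- get_calibration(name): a dict with "vertical_fov" (degrees; the focal length in pixels is half the picture's height over the tangent of half this angle, whatever the lens; pixels are square), "cx", "cy" (the principal point, pixels), "D" ([k1, k2, p1, p2, k3] as OpenCV has them; the pictures are not rectified), "T" (4x4, takes a point from camera to world coordinates). Camera axes: x right, y down, z forward; pixel columns grow to the right and rows downward; lengths in m; the calibration is good to about 2 mm. A picture is of the moment at which its call begins. get_calibration takes no time and is no camera call.
- hand_in(): hands the job in; it is judged then, once.
Trained networks look in the newest picture that a camera, given by its name, has taken for a name from the list of things; names that differ only in an ending like _2 or _b are one class to them, and where a whole thing is asked for, a point or a joint stands for the part that bears it (a point fixed in the world has none). Each returns a list of dicts, best first, with "conf" (0 to 1); they miss things now and then, are a little off and sometimes report something else, mostly with a low value. They report only what shows in the picture. A call takes as long as a camera call.
- cut_out(camera, thing): "region" (400x640 bool, what is visible of it) and "bbox" ([left, top, right, bottom] in pixels, round what is visible of it).
The state is a dict: "time": time; "q": joint angles; "joint_velocities": joint speeds; "joint_torque": joint torques, N m; "position": TCP position; "tool_rot": TCP orientation; "ft_force": force on the tool from outside, world axes, zero at the start; "moment": the same for the moment, N m; "grip_width": finger opening in m; "grip_force": force on a finger pad.
Only numpy, scipy, OpenCV 4.12 (cv2) and the standard library are available. Lean on these libraries where they do the work, as an engineer would, in place of code of your own. Each camera call takes 0.05 s, during which the arm holds its last target. There are 200 camera calls.

TASK

Strip the clamping fixture: unscrew the knurled nut, lift it off the stud and put it in the round steel dish, lay the keeper bar flat across the two wooden battens, and then put every piece that was under the bar into the tray that already holds a sample of its kind (solid bar or U-channel). Leave the two samples in their trays and do not disturb the other things on the bench.

Things in the scene. Friction and masses are not known exactly. Their poses are not given: they have to be found in the camera images.
- fixture: fixed steel base plate 100 (x) x 350 (y) x 12 mm with an end block at y = +-166 mm (60 x 14 mm, top 38 mm above the bench) and an upright stud at its centre (coarse right-handed two-start thread, 25 mm diameter, tip 77 mm above the bench). Origin: centre of the underside, on the stud's axis, z up. Pieces lie at about y = -120, -66, 66, 120 mm, at most one at each
- nut: round knurled brass nut, diameter 50, height 32, bore 30 mm; origin: centre of its underside, z up its axis. Starts screwed down, its underside on the keeper bar, 48 mm above the bench. Unscrews counter-clockwise seen from above, rising 16 mm a turn (2 mm axial play); free to lift off once it has risen some 15 mm (just under a turn; if it catches, turn on). It stays put between grips
- keeper: loose aluminium bar, 346 (y) x 40 (x) x 10 mm, 60 mm wide within 28 mm of its middle, where a 34 mm square eye goes over the stud; origin: centre of the eye at the underside. Starts on the fixture's end blocks, underside 38 mm above the bench, 2 mm above the pieces
- bar1: solid rectangular bar piece of bright steel, 64 mm long (x), 22 mm wide (y), 24 mm high (z); origin: centre of its underside. Starts on the fixture's base plate under the keeper bar, its length along the fixture's x, or is absent (no pose at the start)
- bar2: solid rectangular bar piece of bright steel, 64 mm long (x), 22 mm wide (y), 24 mm high (z); origin: centre of its underside. Starts on the fixture's base plate under the keeper bar, its length along the fixture's x, or is absent (no pose at the start)
- channel1: U-channel piece (open side up) of bright steel, 64 mm long (x), 30 mm wide (y), 24 mm high (z), with a groove 12 mm wide and 14 mm deep along its top; origin: centre of its underside. Starts on the fixture's base plate under the keeper bar, its length along the fixture's x, or is absent (no pose at the start)
- channel2: U-channel piece (open side up) of bright steel, 64 mm long (x), 30 mm wide (y), 24 mm high (z), with a groove 12 mm wide and 14 mm deep along its top; origin: centre of its underside. Starts on the fixture's base plate under the keeper bar, its length along the fixture's x, or is absent (no pose at the start)
- sample_bar: sample: a solid bar piece like bar1, lying in one of the trays; shows that solid bars belong in that tray. Origin: centre of its underside, x along its length
- sample_channel: sample: a U-channel piece like channel1, lying in the other tray; shows that channels belong there. Origin: centre of its underside, x along its length
- tray_left: low open grey sorting tray, fixed to the bench, 190 (x) x 140 (y) mm, walls 20 mm high and 4 mm thick, floor 4 mm thick; origin: centre of its underside. It starts with one sample piece lying along its y, about 63 mm from the centre towards its -x end; which sample is in which tray varies. This one is on the left (+y)
- tray_right: low open grey sorting tray, fixed to the bench, 190 (x) x 140 (y) mm, walls 20 mm high and 4 mm thick, floor 4 mm thick; origin: centre of its underside. It starts with one sample piece lying along its y, about 63 mm from the centre towards its -x end; which sample is in which tray varies. This one is on the right (-y)
- dish: round shallow steel parts dish, fixed to the bench, 120 mm in diameter at the rim, 22 mm high, floor 4 mm thick, inside floor 106 mm across; origin: centre of its underside. Stands far left or far right
- battens: two parallel pieces of wood fixed to the bench to lay the keeper bar across, each 85 mm (x) x 26 mm (y) x 25 mm high, centred at y = -90 and +90 mm; origin: midway between them at bench level; the bar is to lie along y with its middle over the gap
- paste_jar: bystander: jar with a steel lid, 60 mm in diameter, 85 mm high, upright; origin: centre of its underside
- spray_can: bystander: spray can, 64 mm in diameter, 190 mm high, upright near the right edge; origin: centre of its underside
- hammer: bystander: hammer lying at the far side; origin: the middle of its underside
- screwdriver: bystander: screwdriver lying near the left edge; origin: the middle of its underside
- tape_roll: bystander: roll of black tape, 80 mm in diameter, 25 mm high, lying near the right edge; origin: centre of its underside
- steel_block: bystander: dark steel block 75 x 50 x 25 mm at the far side; origin: centre of its underside

How it is judged:
By the outcome, as a careful person would: the job done as asked, in the order asked, and still so for the second after the job is handed in, with the robot touching nothing.
Of bar1, channel1, bar2, channel2 only 2 to 4 are there at a start; the rules pass over those that are not, and their reading is None.
At some moment in a run one of bar1, channel1, bar2, channel2 may be knocked a few centimetres aside while the robot is not near it.
It also fails if it takes over 210 s, if anything falls off the work surface, if the arm or the gripper's body presses on something with over 40 N, if the wrist force passes 120 N, or if a joint passes its speed limit or range.

## Working session

There is one attempt and no reset: what is moved stays moved. The work goes in short steps, Python scripts to look and compute and a shell command to move; the robot and the scene stay as the last step left them, time stands still between calls to the robot, and variables do not carry over. Pictures are saved under pics/ and viewed, at most 14 in all, crops included, and the job is handed in when it is done.

```bash
ls; mkdir -p pics; python3 - <<'E'
from rig import *
import cv2
for n in("scene","top"):
    cv2.imwrite(f"pics/{n}0.png",camera(n)[:,:,::-1]); c=get_calibration(n); print(n,c)
o=get_obs(); print(o)
E
```

```text
pics
scene {'vertical_fov': 45.771937812899864, 'cx': 311.2003293527173, 'cy': 206.65818821563462, 'D': array([-0.08371048,  0.        ,  0.        ,  0.        ,  0.        ]), 'T': array([[ 0.82590891,  0.34661602, -0.44467044,  1.2637101 ],
       [ 0.56341675, -0.47819435,  0.67371487, -1.05045803],
       [ 0.02088147, -0.80696189, -0.59023425,  0.98259024],
       [ 0.        ,  0.        ,  0.        ,  1.        ]])}
top {'vertical_fov': 51.25379638270119, 'cx': 326.7311397729106, 'cy': 205.4941236489292, 'D': array([0.00606721, 0.        , 0.        , 0.        , 0.        ]), 'T': array([[-6.30268094e-02, -9.74674423e-01,  2.14563253e-01,
         3.42514928e-01],
       [-9.98011786e-01,  6.16199619e-02, -1.32459670e-02,
        -1.14370432e-02],
       [-3.10874193e-04, -2.14971507e-01, -9.76620272e-01,
         1.14718593e+00],
       [ 0.00000000e+00,  0.00000000e+00,  0.00000000e+00,
         1.00000000e+00]])}
{'time': 0.1, 'q': array([-1.39949461e+00,  5.28370665e-01,  1.43373222e+00, -1.54302847e-05,
        1.18134970e+00, -1.78535439e-01]), 'joint_velocities': array([-0.00185331, -0.00252914, -0.00352032,  0.00015258, -0.00137925,
        0.00047258]), 'joint_torque': array([-5.34977971e-04, -4.40985882e+01, -1.77151126e+01,  6.35293638e-02,
        5.34009864e-02, -4.10544021e-05]), 'position': array([ 0.21411779, -0.58655946,  0.24368432]), 'tool_rot': array([ 9.84739775e-01,  1.74030772e-01, -3.77108619e-06, -9.29989821e-04]), 'ft_force': array([0.01497136, 0.88686246, 0.38586442]), 'moment': array([-0.00518815, -0.01817271, -0.01850633]), 'grip_force': 0.0, 'grip_width': 0.08694750220613431}
```

View pics/top0.png

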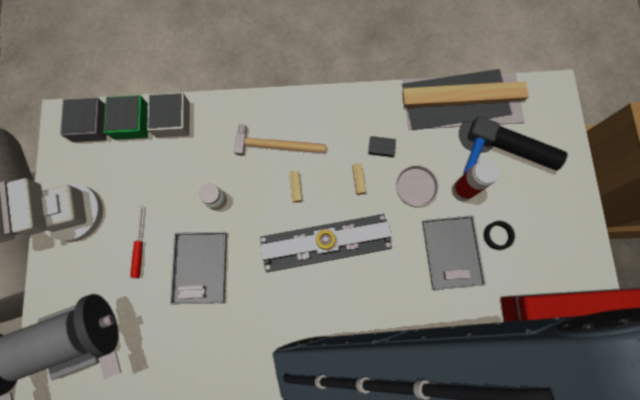

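View pics/scene0.png

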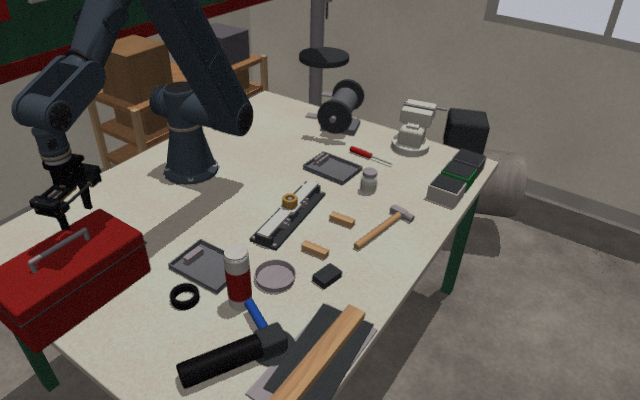

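```bash
cat > h.py <<'E'
from rig import *
import numpy as np, cv2
from scipy.spatial.transform import Rotation as R
def K(c):
    f=200/np.tan(np.radians(c["vertical_fov"]/2)); return np.array([[f,0,c["cx"]],[0,f,c["cy"]],[0,0,1]])
def ray(n,uv,z):
    "world points at height z seen at pixels uv"
    c=get_calibration(n); p=cv2.undistortPoints(np.float64(uv).reshape(-1,1,2),K(c),c["D"])[:,0]
    d=np.c_[p,np.ones(len(p))]@c["T"][:3,:3].T; o=c["T"][:3,3]
    return o+d*((z-o[2])/d[:,2])[:,None]
def proj(n,P):
    c=get_calibration(n); T=np.linalg.inv(c["T"]); r=cv2.Rodrigues(T[:3,:3])[0]
    return cv2.projectPoints(np.float64(P).reshape(-1,1,3),r,T[:3,3],K(c),c["D"])[0][:,0]
def regions(n,thing,k=3,mc=.3): return [d for d in cut_out(n,thing)[:k] if d["conf"]>mc]
def rect(n,reg,z):
    "min-area rectangle of a region on plane z: centre, sizes, angle of long side (deg)"
    v,u=np.nonzero(reg); P=ray(n,np.c_[u,v],z)[:,:2]*1000
    (c,s,a)=cv2.minAreaRect(P.astype(np.float32)); a=a if s[0]>s[1] else a+90
    return np.r_[c,sorted(s),(a+90)%180-90].round(1)
def go(P,ang,tilt=None):
    "rows to bring TCP to P (m), tool down, tool y at world angle ang (deg)"
    o=get_obs(); R0=R.from_quat(o["tool_rot"]); best=None
    for a in (ang,ang+180):
        y=np.array([np.cos(np.radians(a)),np.sin(np.radians(a)),0]); z=np.array([0,0,-1.]); x=np.cross(y,z)
        r=(R0.inv()*R.from_matrix(np.c_[x,y,z])).as_rotvec()
        if best is None or np.linalg.norm(r)<np.linalg.norm(best): best=r
    s=R0.inv().apply(np.array(P)-o["position"])
    print("shift",(s/.08).round(3),"turn",(best/(np.pi/2)).round(3),"q6",o["q"][5].round(2))
E
python3 - <<'E'
from h import *
for t,z in dict(nut=.08,keeper=.048,dish=.022,battens=.025,tray_left=.02,tray_right=.02,sample_bar=.028,sample_channel=.028,fixture=.012,bar1=.036,channel1=.036,paste_jar=.085,spray_can=.19,hammer=.02,tape_roll=.025,steel_block=.025,screwdriver=.02).items():
    for d in regions("top",t): print(t,round(d["conf"],2),np.int32(d["bbox"]),rect("top",d["region"],z))
E
```

```text
nut 0.64 [318 229 333 251] [487.8 -17.1  43.8  49.2  -3.6]
keeper 0.94 [260 221 391 260] [492.3 -18.3  57.4 344.4 -85.5]
keeper 0.67 [173 231 227 303] [441.2 317.6 143.1 184.1  -3.4]
dish 0.85 [397 167 441 208] [ 632.9 -280.7  114.6  116.4   -5.7]
dish 0.36 [298 250 306 261] [456.2  45.7  17.4  27.9 -82.3]
battens 0.72 [289 164 366 201] [655.4 -31.3  91.6 210.3 -86.2]
tray_left 0.75 [173 233 226 302] [443.8 327.1 144.5 189.5  -2.5]
tray_left 0.74 [443 268 469 278] [ 381.6 -358.1   21.1   67.6   86.4]
tray_left 0.51 [130 203 144 278] [524.2 493.6  29.6 194.1  -0.8]
tray_right 0.88 [423 216 483 288] [ 441.4 -356.9  146.   189.9    2. ]
sample_bar 0.65 [444 268 468 279] [ 382.5 -358.2   23.6   72.3   86.4]
sample_channel 0.54 [177 286 207 298] [380.7 342.5  32.8  70.9 -88.6]
fixture 0.93 [257 213 390 272] [489.  -16.8 106.1 354.  -82.4]
fixture 0.59 [175 285 207 299] [380.5 348.2  33.9  72.5  86.3]
paste_jar 0.4 [451 159 500 202] [ 617.  -420.4   70.2  148.1  -52.6]
spray_can 0.72 [444 272 470 280] [ 375.7 -306.3   19.4   59.3  -89.8]
hammer 0.69 [232 122 325 157] [764.2 101.7  93.8 261.6  71.9]
tape_roll 0.67 [481 218 516 249] [ 478.9 -485.3   82.6   86.5  -71.1]
steel_block 0.95 [368 136 399 151] [ 751.1 -192.6   56.8   75.2   79.5]
screwdriver 0.74 [130 205 141 278] [525.8 491.7  28.1 196.6  -2.6]
```

The top view shows the fixture yawed around (326,240), the nut at (326,239), the channel sample at (190,292) in the left tray, the bar sample at (457,273) in the right tray, the dish at (416,187), and the battens at (296,186) and (359,179). In the scene view the spray can stands next to the dish. I'll zoom in on the fixture.

```bash
python3 - <<'E'
from h import *
im=cv2.imread("pics/top0.png")[205:280,250:400]
cv2.imwrite("pics/crop1.png",cv2.resize(im,None,fx=5,fy=5,interpolation=cv2.INTER_CUBIC))
im=cv2.imread("pics/scene0.png")[175:255,245:335]
cv2.imwrite("pics/crop2.png",cv2.resize(im,None,fx=6,fy=6,interpolation=cv2.INTER_CUBIC))
for n,z in (("top",.08),("scene",.08)):
    for d in regions(n,"nut"): print(n,d["conf"],rect(n,d["region"],z))
for t,z in (("paste_jar",.085),("spray_can",.19),("dish",.022)):
    for d in regions("scene",t): print(t,d["conf"],d["bbox"],rect("scene",d["region"],z))
# fixture yaw fit: long side
d=regions("top","fixture")[0]; v,u=np.nonzero(d["region"]); P=ray("top",np.c_[u,v],.02)[:,:2]
P-=P.mean(0); w,V=np.linalg.eigh(P.T@P); print("fix pca",np.degrees(np.arctan2(*V[::-1,1])))
d=regions("top","keeper")[0]; v,u=np.nonzero(d["region"]); P=ray("top",np.c_[u,v],.048)[:,:2];m=P.mean(0)
P-=m; w,V=np.linalg.eigh(P.T@P); print("keep pca",np.degrees(np.arctan2(*V[::-1,1])),m)
d=regions("top","battens")[0]; v,u=np.nonzero(d["region"])
for s in (u<325,u>=325):
    P=ray("top",np.c_[u,v][s],.02)[:,:2]; print("bat",P.mean(0), s.sum())
E
```

```text
top 0.64 [487.8 -17.1  43.8  49.2  -3.6]
scene 0.7 [506.1 -33.1  49.7  84.9 -54.1]
scene 0.64 [ 504.7 -412.7  143.9  187.1    3. ]
paste_jar 0.86 [360.0, 166.3, 380.1, 194.7] [661.9 223.5  56.6 177.7 -64.4]
spray_can 0.76 [223.7, 245.2, 254.3, 310.4] [ 679.3 -474.7   59.4  221.   -46.2]
dish 0.94 [253.4, 256.2, 294.4, 295.1] [ 642.2 -289.2  116.   134.3  -54.1]
dish 0.35 [225.3, 242.7, 254.6, 310.7] [ 555.4 -351.7   73.4  274.1  -45.5]
fix pca 97.38626007935252
keep pca 96.71240187518141 [ 0.49106592 -0.01950792]
bat [0.6490112  0.05890376] 313
bat [ 0.66430546 -0.11972453] 347
```

View pics/crop1.png

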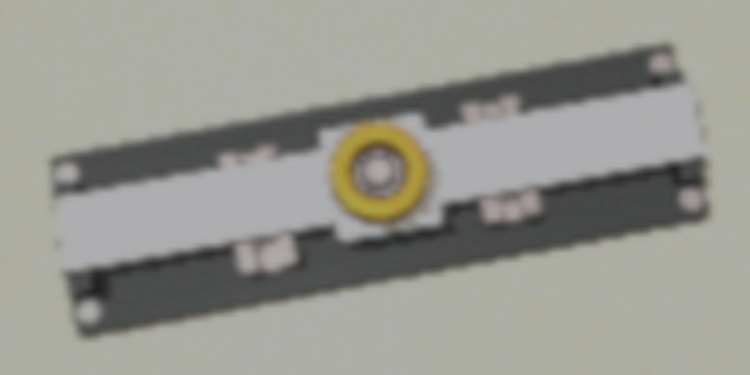

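View pics/crop2.png

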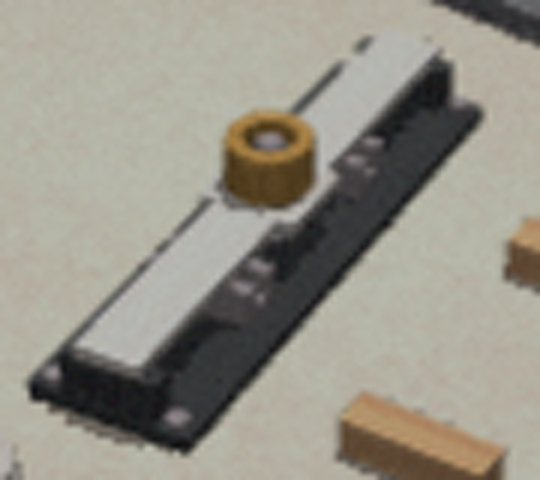

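The crops show two channels with open grooves, one either side of the nut at fixture y about ±66, and no pieces at ±120. Both belong in the left tray. I'll refine the nut and can positions, then start the approach.

```bash
cat >> h.py <<'E'
def plan(P,ang=None):
    "turn first (about tool z, negative = CCW), then n equal shifts in the turned frame"
    o=get_obs(); R0=R.from_quat(o["tool_rot"]); y=R0.as_matrix()[:,1]; a0=np.degrees(np.arctan2(y[1],y[0]))
    if ang is None: ang=a0
    d=(ang-a0+180)%360-180
    a=np.radians(ang); Y=np.array([np.cos(a),np.sin(a),0]); Z=np.array([0,0,-1.]); M=np.c_[np.cross(Y,Z),Y,Z]
    s=M.T@(np.array(P)-o["position"])/.08; n=int(np.ceil(abs(s).max()))
    print("t",round(o["time"],1),"pos",o["position"].round(4),"yaw",a0.round(1),"q6",o["q"][5].round(2),"tilt",(R0.as_matrix()[:2,2]).round(3),"turn z",round(-d/90,3),"total",s.round(3),"n",n,"each",(s/max(n,1)).round(3))
E
python3 - <<'E'
from h import *
im=cv2.imread("pics/top0.png"); h=cv2.cvtColor(im,cv2.COLOR_BGR2HSV)
m=cv2.inRange(h,(18,120,60),(35,255,255))[225:255,310:340]; v,u=np.nonzero(m)
cx,cy=(u.min()+u.max())/2+310,(v.min()+v.max())/2+225; print(cx,cy,u.max()-u.min(),v.max()-v.min())
print("nut", ray("top",[[cx,cy],[326,239]],.08))
print("stud tip",ray("top",[[250+378/5,205+170/5]],.077), "fix corners c", ray("top",[[250+(62+675+705+85)/20,205+(158+48+215+335)/20]],.012))
print("can top",ray("top",[[484,173]],.19),"can base scene",ray("scene",[[239,299]],.005),"jar",ray("top",[[210,190]],.085))
plan([.489,-.017,.16],-150)
E
python3 -m inch '[0,0,0,0,0,0.89,0,0,0,0,0,0.89,0,0,0,0,0,0.89,0,0,0,0,0,0.89,0,0,0,0,0,0.89,0,0,0,0,0,0.89,0,0,0,0,0,0.89,0,0,0,0,0,0.89,0,0,0,0,0,0.89,0,0,0,0,0,0.89,0,0,0,0,0,0.89,0,0,0,0,0,0.89,0,0,0,0,0,0.89]' 87
python3 -c "
from h import *
plan([.489,-.017,.16])"
```

```text
325.5 239.0 17 18
nut [[ 0.4889994  -0.01717865  0.08      ]
 [ 0.48891819 -0.01846371  0.08      ]]
stud tip [[ 0.4893949  -0.01745253  0.077     ]] fix corners c [[ 0.48775516 -0.01921162  0.012     ]]
can top [[ 0.60843873 -0.40444558  0.19      ]] can base scene [[ 0.60904526 -0.40822017  0.005     ]] jar [[0.63686845 0.27781345 0.085     ]]
t 1.4 pos [ 0.2142 -0.5871  0.2446] yaw -70.0 q6 -0.18 tilt [-0.  0.] turn z 0.889 total [-4.454 -6.538  1.057] n 7 each [-0.636 -0.934  0.151]
time: 2.43
position: [0.2142, -0.5871, 0.2446]
tool_rot: [0.866, -0.5, 0.0, 0.0]
ft_force: [0.4, -0.4, 0.2]
grip_width: 0.0872
grip_force: 0.0
t 2.4 pos [ 0.2142 -0.5871  0.2446] yaw -149.9 q6 1.22 tilt [-0. -0.] turn z -0.0 total [-4.448 -6.542  1.057] n 7 each [-0.635 -0.935  0.151]
```

```bash
python3 -m inch '[-0.635,-0.935,0.15,0,0,0,-0.635,-0.935,0.15,0,0,0,-0.635,-0.935,0.15,0,0,0]' >/dev/null
python3 -m inch '[-0.635,-0.935,0.15,0,0,0,-0.635,-0.935,0.15,0,0,0,-0.635,-0.935,0.15,0,0,0]' >/dev/null
python3 -m inch '[-0.635,-0.935,0.15,0,0,0,-0.635,-0.935,0.15,0,0,0,-0.635,-0.935,0.15,0,0,0]' >/dev/null
python3 -m inch '[-0.635,-0.935,0.15,0,0,0,-0.635,-0.935,0.15,0,0,0,-0.635,-0.935,0.15,0,0,0]' >/dev/null
python3 -m inch '[-0.635,-0.935,0.15,0,0,0,-0.635,-0.935,0.15,0,0,0,-0.635,-0.935,0.15,0,0,0]' >/dev/null
python3 -m inch '[-0.635,-0.935,0.15,0,0,0,-0.635,-0.935,0.15,0,0,0,-0.635,-0.935,0.15,0,0,0]' >/dev/null
python3 -m inch '[-0.635,-0.935,0.15,0,0,0,-0.635,-0.935,0.15,0,0,0,-0.635,-0.935,0.15,0,0,0,-0.635,-0.935,0.15,0,0,0,-0.635,-0.935,0.15,0,0,0]'
python3 -c "
from h import *
plan([.489,-.0177,.076])"
```

```text
time: 4.35
position: [0.4906, -0.0184, 0.1606]
tool_rot: [0.866, -0.499, 0.0, 0.0]
ft_force: [-0.1, 0.4, -0.5]
grip_width: 0.0872
grip_force: 0.0
t 4.3 pos [ 0.4906 -0.0184  0.1606] yaw -149.9 q6 2.35 tilt [-0.    -0.001] turn z -0.0 total [-0.017  0.013  1.057] n 2 each [-0.009  0.006  0.529]
```

```bash
python3 -m inch '[-0.02,0.01,0.6,0,0,0,-0.02,0.01,0.6,0,0,0,-0.02,0.01,0.6,0,0,0]' 87 >/dev/null
python3 -m inch '[0,0,0.2,0,0,0,0,0,0.46,0,0,0,0,0,0.46,0,0,0,0,0,0.46,0,0,0]'
python3 -m inch '[0,0,0,0,0,0,0,0,0,0,0,0,0,0,0,0,0,0,0,0,0,0,0,0,0,0,0,0,0,0,0,0,0,0,0,0,0,0,0,0,0,0,0,0,0,0,0,0]' 45 45
python3 -c "
from h import *
print(get_obs()['q'].round(2));plan([.489,-.0177,.076])"
```

```text
time: 4.93
position: [0.4887, -0.0176, 0.0765]
tool_rot: [0.865, -0.501, -0.0, 0.0]
ft_force: [-0.3, 0.2, 1.0]
grip_width: 0.0869
grip_force: 0.0
time: 5.6
position: [0.4903, -0.0168, 0.0761]
tool_rot: [0.866, -0.501, 0.001, -0.001]
ft_force: [1.9, 1.1, 2.4]
grip_width: 0.0491
grip_force: 45.0
[-0.26  0.64  1.9   0.    0.6   2.36]
t 5.6 pos [ 0.4903 -0.0168  0.0761] yaw -150.1 q6 2.36 tilt [ 0.003 -0.   ] turn z -0.0 total [0.002 0.02  0.001] n 1 each [0.002 0.02  0.001]
```

```bash
python3 -m inch '[0,0,-0.017,0,0,-0.333,0,0,-0.017,0,0,-0.333,0,0,-0.017,0,0,-0.333,0,0,-0.017,0,0,-0.333,0,0,-0.017,0,0,-0.333,0,0,-0.033,0,0,-0.667,0,0,-0.033,0,0,-0.667,0,0,-0.033,0,0,-0.667,0,0,-0.033,0,0,-0.667,0,0,-0.033,0,0,-0.667,0,0,-0.05,0,0,-1,0,0,-0.05,0,0,-1,0,0,-0.05,0,0,-1,0,0,-0.05,0,0,-1,0,0,-0.05,0,0,-1]'
python3 -c "
from h import *
print(get_obs()['q'].round(2),get_obs()['moment'].round(2));plan([.489,-.0177,.076])"
```

```text
time: 6.85
position: [0.4897, -0.0168, 0.0798]
tool_rot: [0.966, 0.258, 0.001, 0.0]
ft_force: [2.6, 0.1, -1.7]
grip_width: 0.0487
grip_force: 45.0
[-0.26  0.63  1.9   0.    0.61  0.79] [-0.08 -0.46  0.01]
t 6.8 pos [ 0.4897 -0.0168  0.0798] yaw -60.1 q6 0.79 tilt [ 0.002 -0.   ] turn z -0.0 total [-0.013  0.005  0.047] n 1 each [-0.013  0.005  0.047]
```

```bash
python3 -m inch '[0,0,-0.017,0,0,-0.333,0,0,-0.017,0,0,-0.333,0,0,-0.017,0,0,-0.333,0,0,-0.017,0,0,-0.333,0,0,-0.017,0,0,-0.333,0,0,-0.033,0,0,-0.667,0,0,-0.033,0,0,-0.667,0,0,-0.033,0,0,-0.667,0,0,-0.033,0,0,-0.667,0,0,-0.033,0,0,-0.667,0,0,-0.05,0,0,-1,0,0,-0.05,0,0,-1,0,0,-0.05,0,0,-1,0,0,-0.05,0,0,-1,0,0,-0.05,0,0,-1]'
python3 -m inch '[0,0,-0.017,0,0,-0.333,0,0,-0.017,0,0,-0.333,0,0,-0.017,0,0,-0.333,0,0,-0.017,0,0,-0.333,0,0,-0.017,0,0,-0.333,0,0,-0.033,0,0,-0.667,0,0,-0.033,0,0,-0.667,0,0,-0.033,0,0,-0.667,0,0,-0.033,0,0,-0.667,0,0,-0.033,0,0,-0.667,0,0,-0.05,0,0,-1,0,0,-0.05,0,0,-1,0,0,-0.05,0,0,-1,0,0,-0.05,0,0,-1,0,0,-0.05,0,0,-1]'
python3 -m inch '[0,0,-0.011,0,0,-0.22,0,0,-0.011,0,0,-0.22,0,0,-0.011,0,0,-0.22,0,0,-0.011,0,0,-0.22]'
python3 -c "
from h import *
print(get_obs()['q'].round(2),get_obs()['moment'].round(2));plan([.489,-.0177,.076])"
```

```text
time: 8.1
position: [0.4913, -0.0174, 0.0841]
tool_rot: [0.502, 0.865, 0.001, 0.002]
ft_force: [5.1, -0.8, -1.5]
grip_width: 0.0491
grip_force: 45.0
time: 9.35
position: [0.4916, -0.0175, 0.0882]
tool_rot: [-0.257, 0.966, -0.001, 0.003]
ft_force: [5.0, -2.1, -2.1]
grip_width: 0.0491
grip_force: 45.0
time: 9.68
position: [0.4917, -0.0172, 0.0892]
tool_rot: [-0.419, 0.908, -0.002, 0.003]
ft_force: [6.5, -0.3, -0.6]
grip_width: 0.049
grip_force: 45.0
[-0.26  0.61  1.9   0.    0.63 -2.7 ] [ 0.15 -1.1   0.03]
t 9.7 pos [ 0.4917 -0.0172  0.0892] yaw 139.5 q6 -2.7 tilt [ 0.006 -0.001] turn z -0.0 total [0.027 0.022 0.165] n 1 each [0.027 0.022 0.165]
```

```bash
python3 -m inch '[0,0,0,0,0,0,0,0,0,0,0,0,0,0,0,0,0,0,0,0,0,0,0,0,0,0,0,0,0,0,0,0,0,0,0,0]' 75 45
python3 -m inch '[0,0,0,0,0,1,0,0,0,0,0,1,0,0,0,0,0,1,0,0,0,0,0,1,0,0,0,0,0,1,0,0,0,0,0,1,0,0,0,0,0,1,0,0,0,0,0,1,0,0,0,0,0,1,0,0,0,0,0,1,0,0,0,0,0,1,0,0,0,0,0,1,0,0,0,0,0,1,0,0,0,0,0,1]'
python3 -c "
from h import *
plan([.490,-.0177,.089])"
python3 -m inch '[0,0,0,0,0,0,0,0,0,0,0,0,0,0,0,0,0,0,0,0,0,0,0,0,0,0,0,0,0,0,0,0,0,0,0,0,0,0,0,0,0,0]' 45 45
python3 -m inch '[0,0,-0.017,0,0,-0.333,0,0,-0.017,0,0,-0.333,0,0,-0.017,0,0,-0.333,0,0,-0.017,0,0,-0.333,0,0,-0.017,0,0,-0.333,0,0,-0.033,0,0,-0.667,0,0,-0.033,0,0,-0.667,0,0,-0.033,0,0,-0.667,0,0,-0.033,0,0,-0.667,0,0,-0.033,0,0,-0.667,0,0,-0.05,0,0,-1,0,0,-0.05,0,0,-1,0,0,-0.05,0,0,-1,0,0,-0.05,0,0,-1,0,0,-0.05,0,0,-1]'
python3 -m inch '[0,0,-0.05,0,0,0,0,0,-0.05,0,0,0,0,0,-0.05,0,0,0]'
```

```text
time: 10.18
position: [0.4882, -0.0164, 0.0885]
tool_rot: [-0.42, 0.907, 0.001, -0.001]
ft_force: [0.3, -0.8, 0.1]
grip_width: 0.0734
grip_force: 0.0
time: 11.35
position: [0.4886, -0.0165, 0.0886]
tool_rot: [0.345, 0.939, -0.0, -0.0]
ft_force: [-0.2, -0.6, 0.0]
grip_width: 0.0754
grip_force: 0.0
t 11.3 pos [ 0.4886 -0.0165  0.0886] yaw 49.6 q6 -1.13 tilt [-0.001  0.   ] turn z -0.0 total [-0.023  0.    -0.006] n 1 each [-0.023  0.    -0.006]
time: 11.93
position: [0.4896, -0.0167, 0.0887]
tool_rot: [0.344, 0.939, 0.0, 0.001]
ft_force: [1.7, 2.2, -0.9]
grip_width: 0.0495
grip_force: 44.9
time: 13.18
position: [0.49, -0.0172, 0.093]
tool_rot: [-0.42, 0.907, -0.001, 0.001]
ft_force: [0.7, -2.4, 1.8]
grip_width: 0.0496
grip_force: 44.8
time: 13.43
position: [0.4893, -0.0166, 0.097]
tool_rot: [-0.419, 0.908, -0.0, 0.0]
ft_force: [1.5, -0.4, 0.9]
grip_width: 0.0498
grip_force: 44.8
```

```bash
python3 -m inch '[0,0,-0.25,0,0,0,0,0,-0.5,0,0,0,0,0,-0.9,0,0,0,0,0,-0.9,0,0,0,0,0,-0.9,0,0,0]'
python3 -m inch '[0,0,0,0,0,0.8,0,0,0,0,0,0.8,0,0,0,0,0,0.8,0,0,0,0,0,0.8,0,0,0,0,0,0.8,0,0,0,0,0,0.8,0,0,0,0,0,0.8,0,0,0,0,0,0.8,0,0,0,0,0,0.8,0,0,0,0,0,0.8,0,0,0,0,0,0.8]'
python3 -m inch '[0,0,0,0,0,0.75,0,0,0,0,0,0.75,0,0,0,0,0,0.75,0,0,0,0,0,0.75,0,0,0,0,0,0.75,0,0,0,0,0,0.75,0,0,0,0,0,0.75,0,0,0,0,0,0.75,0,0,0,0,0,0.75,0,0,0,0,0,0.75,0,0,0,0,0,0.75]'
python3 -c "
from h import *
cv2.imwrite('pics/a.png',camera('scene')[:,:,::-1])
plan([.633,-.281,.17])"
```

```text
time: 13.85
position: [0.4886, -0.0163, 0.1695]
tool_rot: [-0.42, 0.908, -0.0, 0.0]
ft_force: [-0.5, 0.3, -1.3]
grip_width: 0.0498
grip_force: 44.9
time: 14.77
position: [0.4869, -0.016, 0.1669]
tool_rot: [0.195, 0.981, 0.0, -0.003]
ft_force: [-0.5, 0.4, -2.0]
grip_width: 0.0498
grip_force: 44.9
time: 15.68
position: [0.4876, -0.0162, 0.1675]
tool_rot: [0.705, 0.709, -0.001, -0.002]
ft_force: [-0.5, 0.8, -1.9]
grip_width: 0.0493
grip_force: 44.9
t 15.7 pos [ 0.4878 -0.0163  0.1676] yaw 0.4 q6 -0.27 tilt [-0.003  0.001] turn z -0.0 total [-3.322  1.791 -0.03 ] n 4 each [-0.831  0.448 -0.007]
```

View pics/a.png

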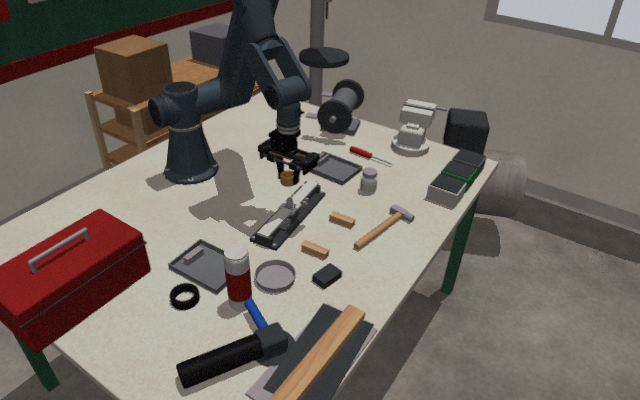

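```bash
python3 -m inch '[-0.83,0.448,0,0,0,0,-0.83,0.448,0,0,0,0,-0.83,0.448,0,0,0,0]' >/dev/null
python3 -m inch '[-0.83,0.448,0,0,0,0,-0.83,0.448,0,0,0,0,-0.83,0.448,0,0,0,0]' >/dev/null
python3 -m inch '[-0.83,0.448,0,0,0,0,-0.83,0.448,0,0,0,0,-0.83,0.448,0,0,0,0]' >/dev/null
python3 -m inch '[-0.83,0.448,0,0,0,0,-0.83,0.448,0,0,0,0,-0.83,0.448,0,0,0,0,-0.83,0.448,0,0,0,0,-0.83,0.448,0,0,0,0]'
python3 -c "
from h import *
plan([.633,-.281,.035])"
```

```text
time: 16.9
position: [0.6322, -0.2806, 0.1673]
tool_rot: [0.705, 0.709, -0.0, -0.002]
ft_force: [-0.3, 0.1, -2.6]
grip_width: 0.05
grip_force: 44.9
t 16.9 pos [ 0.6322 -0.2806  0.1673] yaw 0.3 q6 -0.58 tilt [-0.003  0.002] turn z -0.0 total [-0.005  0.01   1.654] n 2 each [-0.003  0.005  0.827]
```

```bash
python3 -m inch '[0,0.01,0.9,0,0,0,0,0.01,0.9,0,0,0,0,0.01,0.9,0,0,0]' >/dev/null
python3 -m inch '[0,0,0.5,0,0,0,0,0,0.65,0,0,0,0,0,0.75,0,0,0,0,0,0.75,0,0,0,0,0,0.75,0,0,0]'
python3 -m inch '[0,0,0,0,0,0,0,0,0,0,0,0,0,0,0,0,0,0,0,0,0,0,0,0,0,0,0,0,0,0]' 62
python3 -m inch '[0,0,-0.5,0,0,0,0,0,-1,0,0,0,0,0,-1,0,0,0]' > /dev/null
python3 -m inch '[0,0,-0.9,0,0,0,0,0,-0.9,0,0,0,0,0,-0.9,0,0,0,0,0,-0.9,0,0,0]'
python3 -c "
from h import *
camera('top')
d=regions('top','nut')
for e in d: print(e['conf'],e['bbox'],rect('top',e['region'],.036))
camera('scene')
"
```

```text
time: 17.57
position: [0.6348, -0.2817, 0.0379]
tool_rot: [0.705, 0.709, 0.0, 0.001]
ft_force: [0.0, -0.3, -1.8]
grip_width: 0.0498
grip_force: 44.9
time: 17.98
position: [0.6346, -0.282, 0.0375]
tool_rot: [0.706, 0.709, 0.0, 0.001]
ft_force: [0.6, -0.6, -0.3]
grip_width: 0.0613
grip_force: 0.0
time: 18.57
position: [0.6357, -0.2826, 0.1918]
tool_rot: [0.706, 0.709, 0.001, 0.003]
ft_force: [-0.1, -0.2, -0.2]
grip_width: 0.0621
grip_force: 0.0
```

```bash
python3 -m inch '[0,0,0,0,0,-0.074,0,0,0,0,0,-0.074]' 87
python3 -c "
from h import *
plan([.4895,-.0175,.15])"
```

```text
time: 18.88
position: [0.6332, -0.2811, 0.1865]
tool_rot: [0.662, 0.749, -0.0, -0.002]
ft_force: [0.1, -0.3, -0.3]
grip_width: 0.0694
grip_force: 0.0
t 18.9 pos [ 0.6332 -0.2811  0.1865] yaw 7.0 q6 -0.7 tilt [-0.003  0.002] turn z -0.0 total [ 3.49  -1.38   0.457] n 4 each [ 0.872 -0.345  0.114]
```

```bash
python3 -m inch '[0.87,-0.345,0.11,0,0,0,0.87,-0.345,0.11,0,0,0,0.87,-0.345,0.11,0,0,0]' >/dev/null
python3 -m inch '[0.87,-0.345,0.11,0,0,0,0.87,-0.345,0.11,0,0,0,0.87,-0.345,0.11,0,0,0]' >/dev/null
python3 -m inch '[0.87,-0.345,0.11,0,0,0,0.87,-0.345,0.11,0,0,0,0.87,-0.345,0.11,0,0,0]' >/dev/null
python3 -m inch '[0.87,-0.345,0.11,0,0,0,0.87,-0.345,0.11,0,0,0,0.87,-0.345,0.11,0,0,0,0.87,-0.345,0.11,0,0,0]' >/dev/null
python3 -c "
from h import *
cv2.imwrite('pics/b.png',camera('top')[:,:,::-1])
for t,z in (('nut',.036),('keeper',.048)):
    for e in regions('top',t): print(t,e['conf'],e['bbox'],rect('top',e['region'],z))
plan([.4895,-.0175,.046])"
```

```text
nut 0.66 [404.6, 175.1, 426.7, 194.3] [ 629.5 -279.3   50.4   59.2  -49.1]
keeper 0.71 [262.9, 222.2, 390.4, 260.6] [491.  -17.   41.9 346.2 -83.3]
keeper 0.61 [132.0, 208.1, 142.0, 265.8] [535.2 478.9  26.7 152.8  -2.2]
t 20.1 pos [ 0.4926 -0.0195  0.1534] yaw 6.8 q6 -0.39 tilt [ 0.002 -0.001] turn z -0.0 total [ 0.03  -0.035  1.343] n 2 each [ 0.015 -0.018  0.672]
```

View pics/b.png

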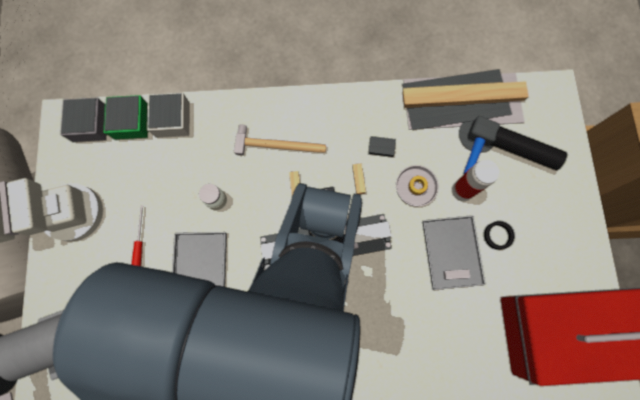

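The nut lies flat in the dish at (418,184). The keeper is still in place at an angle of about 6.7°. Next I'll descend and grip the keeper.

```bash
python3 -m inch '[0.03,-0.035,0.8,0,0,0,0.03,-0.035,0.8,0,0,0,0.03,-0.035,0.8,0,0,0]' >/dev/null
python3 -m inch '[0,0,0.3,0,0,0,0,0,0.45,0,0,0,0,0,0.53,0,0,0,0,0,0.53,0,0,0]'
python3 -m inch '[0,0,0,0,0,0,0,0,0,0,0,0,0,0,0,0,0,0,0,0,0,0,0,0,0,0,0,0,0,0,0,0,0,0,0,0,0,0,0,0,0,0]' 50 50
python3 -m inch '[0,0,-0.2,0,0,0,0,0,-0.2,0,0,0]'
python3 -m inch '[0,0,-0.3,0,0,0,0,0,-0.6,0,0,0,0,0,-0.9,0,0,0,0,0,-0.9,0,0,0,0,0,-0.9,0,0,0]'
python3 -c "
from h import *
plan([.4895,-.0175,.046])"
```

```text
time: 20.7
position: [0.4887, -0.0173, 0.0466]
tool_rot: [0.664, 0.748, -0.0, -0.0]
ft_force: [0.5, 0.6, -0.1]
grip_width: 0.0869
grip_force: 0.0
time: 21.28
position: [0.4901, -0.0168, 0.0478]
tool_rot: [0.663, 0.748, 0.001, 0.002]
ft_force: [2.7, 0.5, 5.3]
grip_width: 0.0591
grip_force: 50.0
time: 21.45
position: [0.4883, -0.0164, 0.0638]
tool_rot: [0.663, 0.749, 0.0, 0.0]
ft_force: [0.7, 0.3, -4.4]
grip_width: 0.0593
grip_force: 50.0
time: 21.87
position: [0.4874, -0.0164, 0.1349]
tool_rot: [0.663, 0.748, -0.0, -0.0]
ft_force: [0.1, 0.5, -5.5]
grip_width: 0.0597
grip_force: 50.0
t 21.9 pos [ 0.4874 -0.0164  0.1349] yaw 6.9 q6 -0.38 tilt [-0. -0.] turn z -0.0 total [-0.017  0.025  1.111] n 2 each [-0.009  0.012  0.556]
```

```bash
python3 -m inch '[0,0,0,0,0,0.022,0,0,0,0,0,0.022]' >/dev/null
python3 -c "
from h import *
plan([.658,-.030,.11])"
```

```text
t 22.0 pos [ 0.4861 -0.0161  0.1332] yaw 4.9 q6 -0.35 tilt [-0.005  0.001] turn z -0.0 total [-0.357  2.126  0.289] n 3 each [-0.119  0.709  0.096]
```

```bash
python3 -m inch '[-0.06,0.35,0,0,0,0,-0.12,0.7,0,0,0,0,-0.12,0.7,0,0,0,0]' >/dev/null
python3 -m inch '[-0.12,0.7,0,0,0,0,-0.12,0.7,0,0,0,0,-0.12,0.7,0,0,0,0]' >/dev/null
python3 -m inch '[-0.12,0.7,0.2,0,0,0,-0.12,0.7,0.2,0,0,0,-0.12,0.7,0.2,0,0,0,-0.12,0.7,0.2,0,0,0]'
python3 -c "
from h import *
cv2.imwrite('pics/c.png',camera('scene')[:,:,::-1])
plan([.658,-.030,.037])"
```

```text
time: 22.87
position: [0.6564, -0.0306, 0.1161]
tool_rot: [0.676, 0.737, -0.001, -0.002]
ft_force: [-0.7, 0.4, -4.6]
grip_width: 0.059
grip_force: 50.0
t 22.9 pos [ 0.6555 -0.0303  0.1166] yaw 5.0 q6 -0.3 tilt [-0.006  0.001] turn z -0.0 total [0.001 0.031 0.994] n 1 each [0.001 0.031 0.994]
```

View pics/c.png

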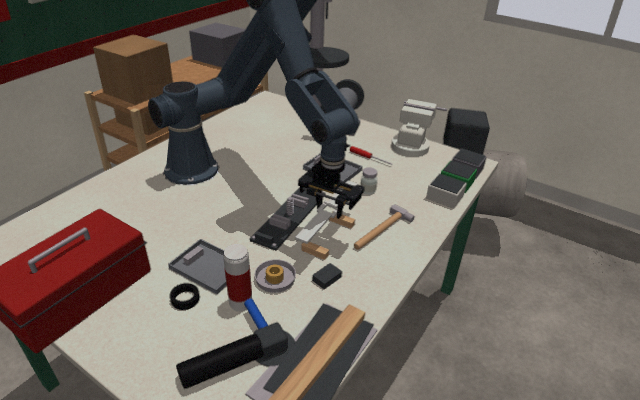

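The keeper is held above the battens at (325,210), and the nut is in the dish at (275,272). Next I'll lower the keeper.

```bash
python3 -m inch '[0,0.02,0.45,0,0,0,0,0.03,0.75,0,0,0,0,0.03,0.9,0,0,0,0,0.03,0.96,0,0,0,0,0.03,0.96,0,0,0,0,0.03,0.96,0,0,0]'
python3 -m inch '[0,0,0.04,0,0,0,0,0,0.04,0,0,0]'
python3 -m inch '[0,0,0,0,0,0,0,0,0,0,0,0,0,0,0,0,0,0,0,0,0,0,0,0,0,0,0,0,0,0,0,0,0,0,0,0]' 80
python3 -m inch '[0,0,-0.5,0,0,0,0,0,-1,0,0,0,0,0,-1,0,0,0]' > /dev/null
python3 -m inch '[0,0,-0.5,0,0,0,0,0,-0.5,0,0,0]'  > /dev/null
python3 -c "
from h import *
plan([.47,.22,.16])"
```

```text
time: 23.42
position: [0.6606, -0.0306, 0.043]
tool_rot: [0.676, 0.737, 0.0, 0.0]
ft_force: [0.8, -1.0, -4.8]
grip_width: 0.0594
grip_force: 50.0
time: 23.58
position: [0.6612, -0.0307, 0.0402]
tool_rot: [0.676, 0.737, 0.001, 0.001]
ft_force: [0.5, -0.7, -4.3]
grip_width: 0.0595
grip_force: 50.0
time: 24.08
position: [0.6606, -0.0306, 0.0394]
tool_rot: [0.676, 0.737, 0.0, 0.0]
ft_force: [0.3, 0.7, 0.7]
grip_width: 0.0791
grip_force: 0.0
t 24.5 pos [ 0.6642 -0.0312  0.1654] yaw 4.9 q6 -0.3 tilt [ 0.011 -0.002] turn z -0.0 total [ 3.337 -2.149  0.068] n 4 each [ 0.834 -0.537  0.017]
```

```bash
python3 -m inch '[0.84,-0.62,0,0,0,0,0.84,-0.62,0,0,0,0,0.84,-0.62,0,0,0,0]' 70 >/dev/null
python3 -m inch '[-0.84,-0.62,0,0,0,0,-0.84,-0.62,0,0,0,0,-0.84,-0.62,0,0,0,0]' >/dev/null
python3 -m inch '[-0.9,-0.62,0,0,0,0,-0.9,-0.62,0,0,0,0,-0.9,-0.62,0,0,0,0]' >/dev/null
python3 -m inch '[-0.9,-0.62,0,0,0,0,-0.9,-0.62,0,0,0,0,-0.9,-0.62,0,0,0,0]' >/dev/null
python3 -m inch '[-0.9,-0.62,0,0,0,0,-0.9,-0.62,0,0,0,0,-0.9,-0.62,0,0,0,0]' >/dev/null
python3 -m inch '[-0.9,-0.62,0,0,0,0,-0.9,-0.62,0,0,0,0,-0.9,-0.62,0,0,0,0]'
python3 -c "
from h import *
I=camera('top'); cv2.imwrite('pics/d.png',I[:,:,::-1])
cv2.imwrite('pics/dc.png',cv2.resize(I[205:280,250:400,::-1],None,fx=5,fy=5,interpolation=cv2.INTER_CUBIC))
for t,z in (('nut',.036),('keeper',.035),('channel1',.036),('bar1',.036)):
    for e in regions('top',t,4): print(t,round(e['conf'],2),np.int32(e['bbox']),rect('top',e['region'],z))
"
```

```text
time: 26.0
position: [0.3878, -0.3493, 0.1596]
tool_rot: [0.678, 0.735, -0.001, 0.003]
ft_force: [-0.3, 0.5, -0.0]
grip_width: 0.0701
grip_force: 0.0
nut 0.71 [234 121 328 155] [758.6 100.2  91.7 259.6  71.6]
nut 0.63 [409 174 424 195] [ 628.8 -280.    52.2   52.4   84. ]
keeper 0.84 [267 165 388 199] [658.  -32.5  62.8 346.5 -83.9]
channel1 0.84 [343 221 357 249] [496.9 -81.   31.5  65.    7.4]
channel1 0.78 [294 232 305 264] [476.5  49.6  32.4  65.8   8.2]
```

View pics/d.png

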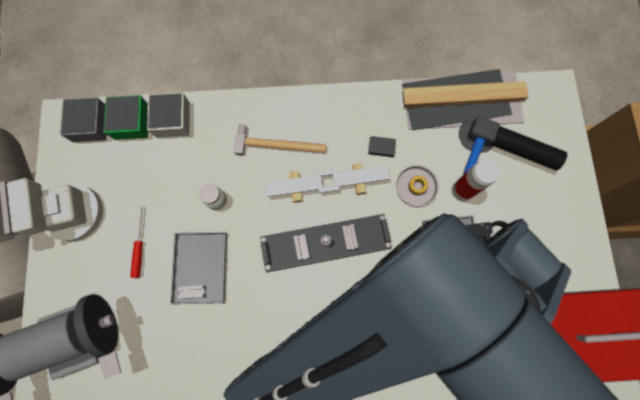

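View pics/dc.png

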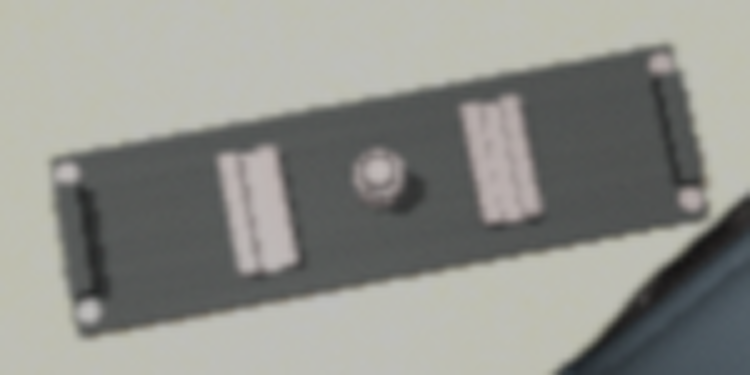

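The top view shows the keeper across both battens at (328,182), the nut in the dish at (418,184), and both pieces clearly grooved channels at (299,248) and (350,236). Both go into the left tray. I'll take the right one first.

```bash
python3 -m inch '[0,0,0,0,0,0.97,0,0,0,0,0,0.97,0,0,0,0,0,0.97,0,0,0,0,0,0.97,0,0,0,0,0,0.97,0,0,0,0,0,0.97,0,0,0,0,0,0.97,0,0,0,0,0,0.97,0,0,0,0,0,0.97,0,0,0,0,0,0.97,0,0,0,0,0,0.97,0,0,0,0,0,0.97,0,0,0,0,0,0.97]' 54
python3 -c "
from h import *
plan([.497,-.082,.12])"
```

```text
time: 27.33
position: [0.3895, -0.3411, 0.159]
tool_rot: [0.998, 0.066, -0.0, -0.0]
ft_force: [-0.0, 0.0, 0.3]
grip_width: 0.0539
grip_force: 0.0
t 27.3 pos [ 0.3895 -0.3411  0.159 ] yaw -82.4 q6 0.5 tilt [-0.     0.001] turn z -0.0 total [ 1.76  -3.033  0.488] n 4 each [ 0.44  -0.758  0.122]
```

```bash
python3 -m inch '[0.44,-0.76,0.12,0,0,0,0.44,-0.76,0.12,0,0,0,0.44,-0.76,0.12,0,0,0]' >/dev/null
python3 -m inch '[0.44,-0.76,0.12,0,0,0,0.44,-0.76,0.12,0,0,0,0.44,-0.76,0.12,0,0,0]' >/dev/null
python3 -m inch '[0.44,-0.76,0.12,0,0,0,0.44,-0.76,0.12,0,0,0,0.44,-0.76,0.12,0,0,0]' >/dev/null
python3 -m inch '[0.44,-0.76,0.12,0,0,0,0.44,-0.76,0.12,0,0,0,0.44,-0.76,0.12,0,0,0,0.44,-0.76,0.12,0,0,0,0.44,-0.76,0.12,0,0,0]'
python3 -c "
from h import *
camera('scene')
for e in regions('scene','channel1',4): print(round(e['conf'],2),np.int32(e['bbox']),rect('scene',e['region'],.03))
plan([.497,-.082,.038])"
```

```text
time: 28.5
position: [0.496, -0.0838, 0.1208]
tool_rot: [0.998, 0.067, 0.0, 0.0]
ft_force: [0.3, -0.7, 0.5]
grip_width: 0.0542
grip_force: 0.0
0.7 [353 204 412 250] [811.4  78.8  93.1 281.8  89.3]
0.66 [268 213 294 230] [509.2 -88.8  56.8  75.6   6.3]
0.55 [295 195 305 206] [497.1  43.1  52.2  71.5 -54. ]
t 28.6 pos [ 0.4958 -0.0845  0.1209] yaw -82.4 q6 1.05 tilt [ 0.    -0.001] turn z -0.0 total [ 0.019 -0.029  1.036] n 2 each [ 0.009 -0.014  0.518]
```

```bash
python3 -m inch '[0.01,-0.03,0.4,0,0,0,0.01,-0.03,0.75,0,0,0,0.01,-0.03,0.75,0,0,0]' >/dev/null
python3 -m inch '[0,0,0.15,0,0,0,0,0,0.28,0,0,0,0,0,0.28,0,0,0,0,0,0.28,0,0,0]'
python3 -m inch '[0,0,0,0,0,0,0,0,0,0,0,0,0,0,0,0,0,0,0,0,0,0,0,0,0,0,0,0,0,0,0,0,0,0,0,0,0,0,0,0,0,0]' 20 40
python3 -m inch '[0,0,-0.2,0,0,0,0,0,-0.6,0,0,0,0,0,-1,0,0,0,0,0,-1,0,0,0,0,0,-1,0,0,0]'
python3 -m inch '[0,0,0,0,0,-0.89,0,0,0,0,0,-0.89,0,0,0,0,0,-0.89,0,0,0,0,0,-0.89,0,0,0,0,0,-0.89,0,0,0,0,0,-0.89,0,0,0,0,0,-0.89,0,0,0,0,0,-0.89,0,0,0,0,0,-0.89,0,0,0,0,0,-0.89,0,0,0,0,0,-0.89,0,0,0,0,0,-0.89,0,0,0,0,0,-0.89]'
python3 -c "
from h import *
plan([.440,.327,.13])"
```

```text
time: 29.18
position: [0.4963, -0.0813, 0.0386]
tool_rot: [0.998, 0.066, -0.0, -0.0]
ft_force: [-0.8, 0.5, 0.6]
grip_width: 0.0537
grip_force: 0.0
time: 29.77
position: [0.497, -0.0812, 0.0388]
tool_rot: [0.998, 0.067, 0.001, 0.0]
ft_force: [0.3, -2.2, 5.3]
grip_width: 0.0296
grip_force: 40.0
time: 30.18
position: [0.497, -0.0808, 0.1193]
tool_rot: [0.998, 0.066, 0.001, 0.001]
ft_force: [-0.6, 0.1, -1.8]
grip_width: 0.0299
grip_force: 40.0
time: 31.27
position: [0.4951, -0.0803, 0.1167]
tool_rot: [0.722, 0.692, -0.001, -0.002]
ft_force: [0.4, 0.3, -2.2]
grip_width: 0.0296
grip_force: 40.0
t 31.3 pos [ 0.4951 -0.0803  0.1167] yaw -2.4 q6 -0.34 tilt [-0.003  0.002] turn z -0.0 total [ 5.058 -0.901 -0.166] n 6 each [ 0.843 -0.15  -0.028]
```

```bash
python3 -m inch '[0,0,-0.25,0,0,0,0.84,-0.15,-0.25,0,0,0,0.84,-0.15,-0.25,0,0,0,0.84,-0.15,-0.25,0,0,0]' >/dev/null
python3 -m inch '[0.84,-0.15,0,0,0,0,0.84,-0.15,0,0,0,0,0.84,-0.15,0,0,0,0]' >/dev/null
python3 -m inch '[0.84,-0.15,0,0,0,0,0.84,-0.15,0,0,0,0,0.84,-0.15,0,0,0,0]' >/dev/null
python3 -m inch '[0.84,-0.15,0,0,0,0,0.84,-0.15,0,0,0,0,0.84,-0.15,0,0,0,0]' >/dev/null
python3 -m inch '[0.84,-0.15,0,0,0,0,0.84,-0.15,0,0,0,0,0.84,-0.15,0,0,0,0]' >/dev/null
python3 -m inch '[0.84,-0.15,0,0,0,0,0.84,-0.15,0,0,0,0,0.84,-0.15,0,0,0,0,0.84,-0.15,0,0,0,0]'
python3 -c "
from h import *
plan([.440,.327,.032])"
```

```text
time: 32.93
position: [0.4406, 0.3247, 0.1377]
tool_rot: [0.721, 0.693, -0.0, 0.0]
ft_force: [0.2, 0.0, -2.8]
grip_width: 0.0295
grip_force: 40.0
t 32.9 pos [0.4406 0.3247 0.1377] yaw -2.2 q6 0.47 tilt [-0.    -0.001] turn z -0.0 total [ 0.029 -0.008  1.321] n 2 each [ 0.014 -0.004  0.66 ]
```

```bash
python3 -m inch '[0.02,0,0.5,0,0,0,0.02,0,0.9,0,0,0,0.02,0,0.9,0,0,0]' >/dev/null
python3 -m inch '[0,0,0.3,0,0,0,0,0,0.42,0,0,0,0,0,0.42,0,0,0,0,0,0.42,0,0,0]'
python3 -m inch '[0,0,0,0,0,0,0,0,0,0,0,0,0,0,0,0,0,0,0,0,0,0,0,0]' 40
python3 -m inch '[0,0,-0.4,0,0,0,0,0,-0.9,0,0,0,0,0,-0.9,0,0,0]' >/dev/null
python3 -m inch '[0,0,-0.4,0,0,0,0,0,-0.4,0,0,0,0,0,-0.4,0,0,0]' 54
python3 -m inch '[0,0,0,0,0,0.89,0,0,0,0,0,0.89,0,0,0,0,0,0.89,0,0,0,0,0,0.89,0,0,0,0,0,0.89,0,0,0,0,0,0.89,0,0,0,0,0,0.89,0,0,0,0,0,0.89,0,0,0,0,0,0.89,0,0,0,0,0,0.89,0,0,0,0,0,0.89,0,0,0,0,0,0.89,0,0,0,0,0,0.89]'
python3 -c "
from h import *
camera('top')
for e in regions('top','channel1',5): print(round(e['conf'],2),np.int32(e['bbox']),rect('top',e['region'],.034))
plan([.479,.0487,.12])"
```

```text
time: 33.52
position: [0.441, 0.3259, 0.0334]
tool_rot: [0.721, 0.693, -0.0, 0.0]
ft_force: [-0.1, 0.6, -1.4]
grip_width: 0.0294
grip_force: 40.0
time: 33.85
position: [0.4409, 0.3268, 0.0337]
tool_rot: [0.721, 0.693, 0.001, 0.0]
ft_force: [0.1, 0.0, 0.1]
grip_width: 0.0391
grip_force: 0.0
time: 34.35
position: [0.4416, 0.3272, 0.1385]
tool_rot: [0.721, 0.693, 0.002, 0.001]
ft_force: [0.2, -0.1, -0.8]
grip_width: 0.0507
grip_force: 0.0
time: 35.43
position: [0.4399, 0.3263, 0.1358]
tool_rot: [0.998, 0.067, -0.001, 0.0]
ft_force: [-0.6, 0.6, 0.1]
grip_width: 0.0542
grip_force: 0.0
0.62 [293 236 305 265] [477.1  48.6  32.8  66.3   6.7]
0.4 [268 165 388 196] [658.2 -32.   62.6 345.9 -85.2]
t 35.5 pos [0.4401 0.3264 0.1361] yaw -82.2 q6 1.87 tilt [-0.001 -0.   ] turn z -0.0 total [0.013 3.505 0.201] n 4 each [0.003 0.876 0.05 ]
```

```bash
python3 -m inch '[0,0.876,0,0,0,0,0,0.876,0,0,0,0,0,0.876,0,0,0,0]' >/dev/null
python3 -m inch '[0,0.876,0,0,0,0,0,0.876,0,0,0,0,0,0.876,0,0,0,0]' >/dev/null
python3 -m inch '[0,0.876,0,0,0,0,0,0.876,0,0,0,0,0,0.876,0,0,0,0]' >/dev/null
python3 -m inch '[0,0.876,0.2,0,0,0,0,0.876,0.2,0,0,0,0,0.876,0.2,0,0,0,0,0.876,0.2,0,0,0]' >/dev/null
python3 -c "
from h import *
I=camera('scene'); cv2.imwrite('pics/e.png',cv2.resize(I[140:260,220:400,::-1],None,fx=4,fy=4,interpolation=cv2.INTER_CUBIC))
plan([.479,.0485,.038])"
```

```text
t 36.7 pos [0.4776 0.0493 0.1205] yaw -82.4 q6 1.31 tilt [-0.001  0.001] turn z -0.0 total [0.016 0.013 1.031] n 2 each [0.008 0.006 0.515]
```

View pics/e.png

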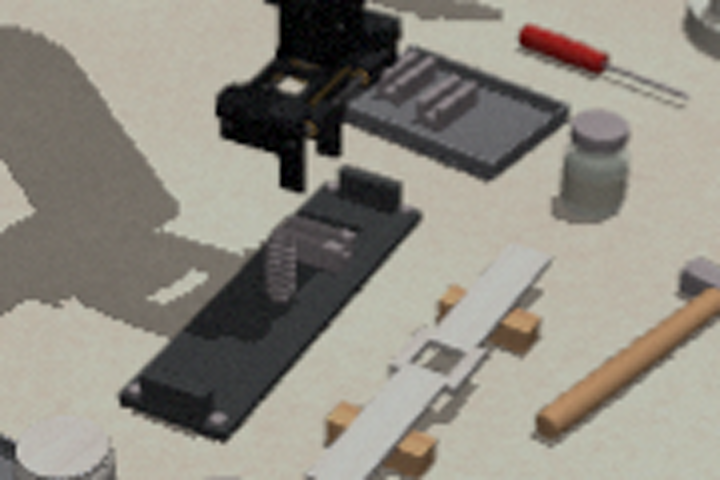

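The crop shows the first channel next to the sample in the left tray at (330,163), the keeper flat across the battens, and the second channel unmoved behind the stud with the gripper above it. I'll pick it up now.

```bash
python3 -m inch '[0.01,0.01,0.4,0,0,0,0.01,0.01,0.75,0,0,0,0.01,0.01,0.75,0,0,0]' >/dev/null
python3 -m inch '[0,0,0.15,0,0,0,0,0,0.28,0,0,0,0,0,0.28,0,0,0,0,0,0.28,0,0,0]'
python3 -m inch '[0,0,0,0,0,0,0,0,0,0,0,0,0,0,0,0,0,0,0,0,0,0,0,0,0,0,0,0,0,0,0,0,0,0,0,0,0,0,0,0,0,0]' 20 40
python3 -m inch '[0,0,-0.2,0,0,0,0,0,-0.6,0,0,0,0,0,-1,0,0,0,0,0,-1,0,0,0,0,0,-1,0,0,0]'
python3 -m inch '[0,0,-0.3,0,0,-0.89,0,0,-0.3,0,0,-0.89,0,0,-0.3,0,0,-0.89,0,0,-0.3,0,0,-0.89,0,0,-0.3,0,0,-0.89,0,0,-0.3,0,0,-0.89,0,0,-0.3,0,0,-0.89,0,0,-0.3,0,0,-0.89,0,0,-0.3,0,0,-0.89,0,0,-0.3,0,0,-0.89,0,0,-0.3,0,0,-0.89,0,0,-0.3,0,0,-0.89,0,0,-0.3,0,0,-0.89]'
python3 -c "
from h import *
plan([.496,.327,.13])"
```

```text
time: 37.25
position: [0.4784, 0.0488, 0.0386]
tool_rot: [0.998, 0.067, -0.0, -0.0]
ft_force: [-0.2, -0.4, 0.1]
grip_width: 0.0539
grip_force: 0.0
time: 37.83
position: [0.4788, 0.0479, 0.0387]
tool_rot: [0.998, 0.066, 0.0, 0.0]
ft_force: [-0.2, 0.4, 5.3]
grip_width: 0.0297
grip_force: 40.0
time: 38.25
position: [0.4795, 0.0479, 0.1194]
tool_rot: [0.998, 0.066, 0.002, 0.0]
ft_force: [-0.1, 0.2, -2.0]
grip_width: 0.0297
grip_force: 40.0
time: 39.33
position: [0.4775, 0.0481, 0.1408]
tool_rot: [0.722, 0.692, -0.001, -0.001]
ft_force: [0.3, -0.5, -2.0]
grip_width: 0.0297
grip_force: 40.0
t 39.3 pos [0.4775 0.0481 0.1408] yaw -2.4 q6 -0.09 tilt [-0.003  0.   ] turn z -0.0 total [3.493 0.085 0.135] n 4 each [0.873 0.021 0.034]
```

```bash
python3 -m inch '[0.873,0.02,0,0,0,0,0.873,0.02,0,0,0,0,0.873,0.02,0,0,0,0]' >/dev/null
python3 -m inch '[0.873,0.02,0,0,0,0,0.873,0.02,0,0,0,0,0.873,0.02,0,0,0,0]' >/dev/null
python3 -m inch '[0.873,0.02,0,0,0,0,0.873,0.02,0,0,0,0,0.873,0.02,0,0,0,0]' >/dev/null
python3 -m inch '[0.873,0.02,0,0,0,0,0.873,0.02,0,0,0,0,0.873,0.02,0,0,0,0,0.873,0.02,0,0,0,0,0.873,0.02,0,0,0,0]'
python3 -c "
from h import *
camera('scene')
for e in regions('scene','channel1',5): print(round(e['conf'],2),np.int32(e['bbox']),rect('scene',e['region'],.02))
plan([.496,.327,.0325])"
```

```text
time: 40.5
position: [0.4952, 0.3254, 0.1414]
tool_rot: [0.721, 0.693, -0.002, -0.0]
ft_force: [0.7, 0.2, -1.4]
grip_width: 0.0298
grip_force: 40.0
0.6 [339 136 347 152] [395.  488.8  42.2 107.4 -59.2]
t 40.6 pos [0.4955 0.3251 0.1417] yaw -2.4 q6 0.43 tilt [-0.002 -0.001] turn z -0.0 total [0.024 0.005 1.365] n 2 each [0.012 0.002 0.683]
```

```bash
python3 -m inch '[0.02,0,0.5,0,0,0,0.02,0,0.9,0,0,0,0.02,0,0.9,0,0,0]' >/dev/null
python3 -m inch '[0,0,0.3,0,0,0,0,0,0.45,0,0,0,0,0,0.45,0,0,0,0,0,0.45,0,0,0]'
python3 -m inch '[0,0,0,0,0,0,0,0,0,0,0,0,0,0,0,0,0,0,0,0,0,0,0,0]' 39
python3 -m inch '[0,0,-0.4,0,0,0,0,0,-0.9,0,0,0,0,0,-0.9,0,0,0]' >/dev/null
python3 -m inch '[0,0,-0.8,0,0,0,0,0,-0.8,0,0,0,0,0,-0.8,0,0,0]' 54
python3 -c "
from h import *
plan([.40,-.1,.18])"
```

```text
time: 41.18
position: [0.4961, 0.328, 0.0347]
tool_rot: [0.721, 0.693, -0.0, -0.0]
ft_force: [-0.0, -0.4, -0.7]
grip_width: 0.0296
grip_force: 40.0
time: 41.52
position: [0.4968, 0.3288, 0.0355]
tool_rot: [0.721, 0.693, 0.001, 0.0]
ft_force: [-0.0, -0.1, 0.1]
grip_width: 0.0382
grip_force: 0.0
time: 42.02
position: [0.4995, 0.3301, 0.1758]
tool_rot: [0.721, 0.693, 0.005, 0.002]
ft_force: [-0.2, -0.7, 1.0]
grip_width: 0.0503
grip_force: 0.0
t 42.0 pos [0.4995 0.3301 0.1758] yaw -2.3 q6 0.44 tilt [0.011 0.005] turn z -0.0 total [-5.422 -1.03  -0.052] n 6 each [-0.904 -0.172 -0.009]
```

Moving the arm clear to the right for a final check.

```bash
python3 -m inch '[-0.9,-0.17,0,0,0,0,-0.9,-0.17,0,0,0,0,-0.9,-0.17,0,0,0,0]' >/dev/null
python3 -m inch '[-0.9,-0.17,0,0,0,0,-0.9,-0.17,0,0,0,0,-0.9,-0.17,0,0,0,0]' >/dev/null
python3 -m inch '[-0.9,-0.17,0,0,0,0,-0.9,-0.17,0,0,0,0,-0.9,-0.17,0,0,0,0]' >/dev/null
python3 -m inch '[-0.9,-0.17,0,0,0,0,-0.9,-0.17,0,0,0,0,-0.9,-0.17,0,0,0,0]' >/dev/null
python3 -m inch '[-0.9,-0.17,0,0,0,0,-0.9,-0.17,0,0,0,0,-0.9,-0.17,0,0,0,0]' >/dev/null
python3 -m inch '[-0.9,-0.17,0,0,0,0,-0.9,-0.17,0,0,0,0,-0.9,-0.17,0,0,0,0]' >/dev/null
python3 -m inch '[-0.9,-0.17,0,0,0,0,-0.9,-0.17,0,0,0,0,-0.9,-0.17,0,0,0,0,-0.9,-0.17,0,0,0,0]'
python3 -c "
from h import *
I=camera('top'); cv2.imwrite('pics/f.png',I[:,:,::-1])"
```

```text
time: 43.85
position: [0.382, -0.1718, 0.1702]
tool_rot: [0.722, 0.692, 0.0, 0.0]
ft_force: [-0.3, -0.4, 0.1]
grip_width: 0.054
grip_force: 0.0
```

View pics/f.png

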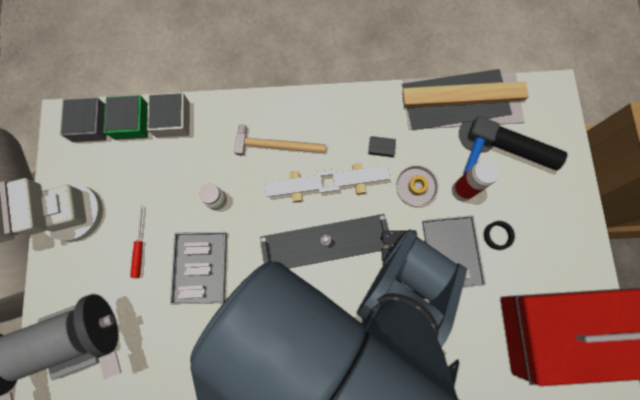

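The top view shows all three channels, sample included, in the left tray at (197,248), (198,269) and (190,292). The fixture is empty, the nut is in the dish at (418,184), the keeper lies on the battens, and the other things haven't moved.

```bash
python3 -c "
from rig import *
print(hand_in())"
```

```text
the job is handed in; nothing more can be done
None
```

I handed the job in at about 44 s: the nut is in the dish, the keeper lies flat across the battens, and both pieces under the bar (two U-channels, no solid bars) are in the left tray with the channel sample; the last picture showed nothing else moved, though the arm hid the bar sample in the right tray.

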